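# Sort the clamp spools from the flat cauls on the tilting board

### The job

The clamps from the last glue-up lie mixed on the sorting board: first move the sanding beam off the board and the sanding block out of the spool bin, laying both on the cork mat. Then, with all the flat pieces still on the board, raise it by its handle just far enough for the spools to roll off into the bin by themselves (do not pick them off by hand) while the flat pieces stay put. Leave the board lowered flat again with every flat piece, caul or round pad, in the shallow wooden box, and leave everything else on the bench where it is.

Things in the scene. Friction and masses are not known exactly. Their poses are not given: they have to be found in the camera images.
- station: the sorting board's fixed plywood base with the spool bin, 280 mm wide (its x) and 390 mm deep (its y). Origin: on the bench, under the middle of the board. Its y points from the spool bin to the board's handle, its x runs along the hinge, z up. The board's hinge axis passes at y = -125, z = 67 mm. Shifted, and turned up to 0.12 rad, from start to start.
- bin (a point): middle of the spool bin's floor, 6 mm above the bench; axes as station. The bin is an open trough fixed along the board's low edge: inside 268 mm along x, 104 mm along y. The wall away from the board and the end walls reach 75 mm above the bench, the wall under the board's edge 55 mm.
- board (a joint): tilt of the board in rad: 0 flat, up to 0.6 with the handle edge raised. The hinge, along the low edge beside the spool bin, is stiff: the board stays at the angle it is left at (about 10 N at the handle lifts it, 2 to 5 N pushes it down). Spools roll from about 0.13 rad; flat pieces begin to slide somewhere above 0.45 rad.
- board_top (a point): middle of the board's upper surface, 72 mm above the bench when flat. White panel 280 x 260 x 10 mm; axes turn with it: y up the board to the handle, z out of the surface. From y -130 (open low edge, no lip) to +130 mm. Dark strips 12 mm high stand along both sides (inner faces at x = +-130) and the handle edge (inner face at y = +122).
- board_handle (a point): middle of the board's steel bar handle: a round bar 12 mm thick, parallel to the hinge (the station's x), 98 mm free between its two legs, with a 29 mm gap between it and the board's edge; 290 mm from the hinge axis, 67 mm above the bench when flat. Axes as board_top.
- beam: hardwood sanding beam, a plain bar 200 x 34 x 30 mm with sandpaper on one face, 110 to 220 g. Origin at its middle; its x runs along its length, its z is up as it lies. At the start it lies across the board near the low edge, and dams the spools.
- block: small sanding block, wood on cork, 38 (its x) x 64 (its y) x 42 mm high, origin at its middle. At the start it lies in the spool bin with its 64 mm across the trough.
- mat: thin cork mat fixed on the bench, 240 (its x) x 150 (its y) x 4 mm. Origin: middle of its underside. It lies to the left or to the right of the sorting board; flatbox takes the other side.
- flatbox: shallow open wooden box fixed on the bench, 260 (its x) x 140 (its y) x 45 mm high, walls 6 mm, floor 6 mm. Origin: middle of its underside.
- spool0: clamp spool: a solid wooden roller 36 mm in diameter, 28 mm long, lying on its side on the board. Origin at its middle; its x is its axis. Two to four of the four spools are present.
- spool1: clamp spool: a solid wooden roller 36 mm in diameter, 28 mm long, lying on its side on the board. Origin at its middle; its x is its axis. Two to four of the four spools are present.
- spool2: clamp spool: a solid wooden roller 36 mm in diameter, 28 mm long, lying on its side on the board. Origin at its middle; its x is its axis. Two to four of the four spools are present.
- spool3: clamp spool: a solid wooden roller 36 mm in diameter, 28 mm long, lying on its side on the board. Origin at its middle; its x is its axis. Two to four of the four spools are present.
- caul0: flat clamping caul: wooden rectangle 44 (its x) x 30 (its y) x 10 mm thick, lying flat on the board. Origin at its middle. Of caul0 to caul2, pad0 and pad1, three to five are present.
- caul1: flat clamping caul: wooden rectangle 44 (its x) x 30 (its y) x 10 mm thick, lying flat on the board. Origin at its middle. Of caul0 to caul2, pad0 and pad1, three to five are present.
- caul2: flat clamping caul: wooden rectangle 44 (its x) x 30 (its y) x 10 mm thick, lying flat on the board. Origin at its middle. Of caul0 to caul2, pad0 and pad1, three to five are present.
- pad0: flat clamp pad: a wooden disc 38 mm in diameter and 10 mm thick, lying flat on the board, so it does not roll. Origin at its middle, z its axis. Not always present; it counts as a flat piece.
- pad1: flat clamp pad: a wooden disc 38 mm in diameter and 10 mm thick, lying flat on the board, so it does not roll. Origin at its middle, z its axis. Not always present; it counts as a flat piece.
- dispenser: bystander: heavy white tape dispenser, 160 x 70 x 90 mm, beyond and to the left of the board. Origin: middle of its underside. Leave it alone.
- glue: bystander: white glue bottle, 52 mm across and 150 mm high, standing beyond the board. Origin: middle of its underside. Leave it alone.
- offcut: bystander: wood offcut 80 x 45 x 20 mm, between the arm and the board. Origin: middle of its underside. Leave it alone.
- bridge: bystander: dark guitar bridge 28 x 150 x 16 mm, between the arm and the board. Origin: middle of its underside. Leave it alone.
- mug: bystander: blue mug, 76 mm across and 90 mm high, beyond the board. Origin: middle of its underside. Leave it alone.
- driver: bystander: screwdriver about 190 mm long, lying to the left, beyond the mat or box. Origin near its middle. Leave it alone.

How it is judged (in metres and radians):
On the way, in this order (a step that is already met when the one before it is completed fails the run):
1. the sanding beam and the sanding block have been cleared away and lie on the cork mat (x of beam in the frame of mat between -0.12 and 0.12 m and y of beam in the frame of mat between -0.075 and 0.075 m and z of beam in the frame of mat between 0.005 and 0.045 m and x of block in the frame of mat between -0.12 and 0.12 m and y of block in the frame of mat between -0.075 and 0.075 m and z of block in the frame of mat between 0.005 and 0.045 m and linear speed of each of beam, block below 0.03 m/s and value of joint board below 0.1 rad), for 0.3 s.
2. the board has been tilted, every spool has rolled off it into the spool bin and every flat piece still lies on the board (value of joint board above 0.12 rad and x of spool0 in the frame of station between -0.136 and 0.136 m and y of spool0 in the frame of station between -0.246 and -0.136 m and z of spool0 in the frame of station between 0 and 0.075 m and x of spool1 in the frame of station between -0.136 and 0.136 m and y of spool1 in the frame of station between -0.246 and -0.136 m and z of spool1 in the frame of station between 0 and 0.075 m and x of spool2 in the frame of station between -0.136 and 0.136 m and y of spool2 in the frame of station between -0.246 and -0.136 m and z of spool2 in the frame of station between 0 and 0.075 m and x of spool3 in the frame of station between -0.136 and 0.136 m and y of spool3 in the frame of station between -0.246 and -0.136 m and z of spool3 in the frame of station between 0 and 0.075 m and x of caul0 in the frame of board_top between -0.14 and 0.14 m and y of caul0 in the frame of board_top between -0.135 and 0.135 m and z of caul0 in the frame of board_top between -0.005 and 0.04 m and x of caul1 in the frame of board_top between -0.14 and 0.14 m and y of caul1 in the frame of board_top between -0.135 and 0.135 m and z of caul1 in the frame of board_top between -0.005 and 0.04 m and x of caul2 in the frame of board_top between -0.14 and 0.14 m and y of caul2 in the frame of board_top between -0.135 and 0.135 m and z of caul2 in the frame of board_top between -0.005 and 0.04 m and x of pad0 in the frame of board_top between -0.14 and 0.14 m and y of pad0 in the frame of board_top between -0.135 and 0.135 m and z of pad0 in the frame of board_top between -0.005 and 0.04 m and x of pad1 in the frame of board_top between -0.14 and 0.14 m and y of pad1 in the frame of board_top between -0.135 and 0.135 m and z of pad1 in the frame of board_top between -0.005 and 0.04 m), for 0.2 s.
At the end, for the whole second after the job is handed in: The board lies flat (below 0.04 rad); every spool present is in the spool bin, every flat piece present is in the shallow box below its rim, the sanding beam and block rest on the cork mat (their middles over it, lying down), and all of them are at rest (x of beam in the frame of mat between -0.12 and 0.12 m and y of beam in the frame of mat between -0.075 and 0.075 m and z of beam in the frame of mat between 0.005 and 0.045 m and linear speed of each of beam, block, spool0, spool1, spool2, spool3, caul0, caul1, caul2, pad0, pad1 below 0.03 m/s and x of block in the frame of mat between -0.12 and 0.12 m and y of block in the frame of mat between -0.075 and 0.075 m and z of block in the frame of mat between 0.005 and 0.045 m and x of spool0 in the frame of station between -0.136 and 0.136 m and y of spool0 in the frame of station between -0.246 and -0.136 m and z of spool0 in the frame of station between 0 and 0.075 m and x of spool1 in the frame of station between -0.136 and 0.136 m and y of spool1 in the frame of station between -0.246 and -0.136 m and z of spool1 in the frame of station between 0 and 0.075 m and x of spool2 in the frame of station between -0.136 and 0.136 m and y of spool2 in the frame of station between -0.246 and -0.136 m and z of spool2 in the frame of station between 0 and 0.075 m and x of spool3 in the frame of station between -0.136 and 0.136 m and y of spool3 in the frame of station between -0.246 and -0.136 m and z of spool3 in the frame of station between 0 and 0.075 m and x of caul0 in the frame of flatbox between -0.108 and 0.108 m and y of caul0 in the frame of flatbox between -0.068 and 0.068 m and z of caul0 in the frame of flatbox between 0 and 0.045 m and x of caul1 in the frame of flatbox between -0.108 and 0.108 m and y of caul1 in the frame of flatbox between -0.068 and 0.068 m and z of caul1 in the frame of flatbox between 0 and 0.045 m and x of caul2 in the frame of flatbox between -0.108 and 0.108 m and y of caul2 in the frame of flatbox between -0.068 and 0.068 m and z of caul2 in the frame of flatbox between 0 and 0.045 m and x of pad0 in the frame of flatbox between -0.108 and 0.108 m and y of pad0 in the frame of flatbox between -0.068 and 0.068 m and z of pad0 in the frame of flatbox between 0 and 0.045 m and x of pad1 in the frame of flatbox between -0.108 and 0.108 m and y of pad1 in the frame of flatbox between -0.068 and 0.068 m and z of pad1 in the frame of flatbox between 0 and 0.045 m and value of joint board below 0.04 rad); the robot touches nothing.
It fails at once if a bystander was pushed more than 5 cm or lifted (distance of any of dispenser, glue, offcut, bridge, mug, driver from where it was at the start of the episode above 0.05 m).
It fails at once if a spool was picked up off the board by hand ((contact force between the fingers and spool0 above 1 N and x of spool0 in the frame of board_top between -0.15 and 0.15 m and y of spool0 in the frame of board_top between -0.12 and 0.12 m and z of spool0 in the frame of board_top above 0.05 m) or (contact force between the fingers and spool1 above 1 N and x of spool1 in the frame of board_top between -0.15 and 0.15 m and y of spool1 in the frame of board_top between -0.12 and 0.12 m and z of spool1 in the frame of board_top above 0.05 m) or (contact force between the fingers and spool2 above 1 N and x of spool2 in the frame of board_top between -0.15 and 0.15 m and y of spool2 in the frame of board_top between -0.12 and 0.12 m and z of spool2 in the frame of board_top above 0.05 m) or (contact force between the fingers and spool3 above 1 N and x of spool3 in the frame of board_top between -0.15 and 0.15 m and y of spool3 in the frame of board_top between -0.12 and 0.12 m and z of spool3 in the frame of board_top above 0.05 m)).
Of spool0, spool1, spool2, spool3 only 2 to 4 are there at a start; the rules pass over those that are not, and their reading is None.
Of caul0, caul1, caul2, pad0, pad1 only 3 to 5 are there at a start; the rules pass over those that are not, and their reading is None.
At some moment in a run one of caul0, caul1, caul2, pad0 may be knocked a few centimetres aside while the robot is not near it.
Once in a run the grip may slacken for a moment while it holds something.
It also fails if it takes over 210 s, if anything falls off the work surface, if the arm or the gripper's body presses on something with over 40 N, if the wrist force passes 120 N, or if a joint passes its speed limit or range.

### The arm

A 6-joint arm with a two-finger parallel gripper is mounted at the origin on the work surface. World frame = base frame: x ahead of the robot, y to its left, z up, the work surface at z = 0. Lengths are in m, angles in degrees, forces in N, time in s.
With the tool pointing down it reaches from about 0.325 to 0.775 m from the base axis. Payload 5.5 kg.
Tool frame: the origin (TCP) lies at the very end of the fingers, on their centre line; the grasp point (between the pads) lies 19 mm behind it (ctrl.grip_point_offset is the distance from the TCP to the grasp point, in m); z points along the fingers, y is the direction in which the jaws open and shut (so a half turn about z gives the same grasp; the last joint's range is limited). The gripper opens to 85 mm and grips with 20 to 120 N. Pads are 22 mm wide; open, the fingers measure 114 mm over their backs; the gripper's body (76 mm by 85 mm) begins 54 mm behind the grasp point. The pads swing forward as they close: fully open they stand 13 mm farther back than shut.
Start: joints at [-77.619, 5.22, 70.514, -0, 104.267, -3.249], TCP at [0.162, -0.578, 0.231] pointing down, gripper open.
Joint ranges: [-164.24, 164.24], [-49.07, 125.15], [9.68, 141.18], [-86.29, 266.29], [3.28, 154.24], [-151.56, 151.56]. Speed limits (degrees/s): [147.25, 147.25, 172.46, 180, 180, 180].

### API

Orientations are given as [roll, pitch, yaw] about the fixed x, y, z axes, in that order (R = Rz(yaw) Ry(pitch) Rx(roll)).
In Python, from station import ctrl, effector, status, grab_frame gives the robot as it stands. The module is installed in compiled form; this text tells all that it offers. Calls block until the motion is done:
- ctrl.movep(position, orientation): joint-space move of the TCP to a pose.
- ctrl.move_linear(position, rot=None, speed=0.15): straight line of the TCP; rot=None keeps the orientation; speed is the mean speed in m/s.
- ctrl.goto_joints(angles): joint-space move.
- effector.grip(opening, force=None): finger opening in m; force is the grip in N (None keeps the last); returns when the fingers have stopped.
- ctrl.hold(seconds).
- ctrl.inverse_kinematics(position, orientation): joint angles nearest the present ones, or None.
- status.sense(): the state.
- grab_frame(name): name is "side" or "top" or "wrist"; returns a dict with "color" (420x560x3 uint8, blue, green, red), "fx", "fy", "cx", "cy" (pixels), "position" and "attitude" of the camera in the world. Camera axes: x right, y up, looking along -z (the intrinsics and any distortion apply to the point x, -y, -z); pixel columns grow to the right and rows downward; lengths in m; the calibration is good to about 2 mm. A picture is of the moment at which its call begins. There is no depth.
A pose or a line that the arm cannot do raises ctrl.IKError and nothing moves.
- ctrl.finish_job(): hands the job in, once; it reports no verdict.
The state is a dict: "time_s": time; "qpos": joint angles; "dq": joint speeds; "effort": joint torques, N m; "eef_pos": TCP position; "eef_rot": TCP orientation; "contact_force": force on the tool from outside, world axes, zero at the start; "moment": the same for the moment, N m; "opening": finger opening in m.
Only numpy, scipy, OpenCV 4.12 (cv2) and the standard library are available. Lean on these libraries where they do the work, as an engineer would, in place of code of your own. Each camera call takes 0.05 s, during which the arm holds its last target. There are 200 camera calls.

## Working session

There is one attempt and no reset: what is moved stays moved. The work goes in short steps, each a Python script; the robot and the scene stay as the last script left them, time stands still between calls to the robot, and variables do not carry over. Pictures are saved under pics/ and viewed, about 12 in all and at most 16, crops included, and the job is handed in when it is done.

```bash
mkdir -p pics; python3 - <<'E'
from station import ctrl, effector, status, grab_frame
import cv2,numpy as np
s=status.sense();print(s)
for n in("top","side"):
    f=grab_frame(n);cv2.imwrite(f"pics/{n}0.png",f["color"]);print(n,{k:v for k,v in f.items() if k!="color"})
E
```

```text
{'time_s': 0.0, 'qpos': array([-7.76173225e+01,  5.26394602e+00,  7.05831446e+01, -7.71635371e-04,
        1.04267163e+02, -3.24881963e+00]), 'dq': array([-0.06155624, -0.04441588,  0.08856132,  0.05526486, -0.01981668,
       -0.04545247]), 'effort': array([ 1.23459267e-03, -4.58728838e+01, -4.18024528e+01, -9.56650729e-05,
        1.14687049e-02,  5.21130403e-06]), 'eef_pos': array([ 0.16159965, -0.57752662,  0.23012966]), 'eef_rot': array([-1.79885888e+02, -5.72796993e-03,  1.56313020e+01]), 'contact_force': array([0.27268082, 0.00140009, 0.91762824]), 'moment': array([ 0.06073041,  0.09012988, -0.03936926]), 'opening': 0.08548408000832157}
top {'fx': 476.04679254286935, 'fy': 476.04679254286935, 'cx': 274.51728606484255, 'cy': 210.97560725293698, 'position': array([0.3724558 , 0.10051171, 1.22295788]), 'attitude': array([  9.05358645,  -1.43143116, -90.58437301])}
side {'fx': 418.741077387016, 'fy': 418.741077387016, 'cx': 281.93992940509656, 'cy': 204.2145707911069, 'position': array([0.28847622, 1.08862221, 0.92887806]), 'attitude': array([  50.70098323,    0.96651515, -166.2541433 ])}
```

View pics/top0.png

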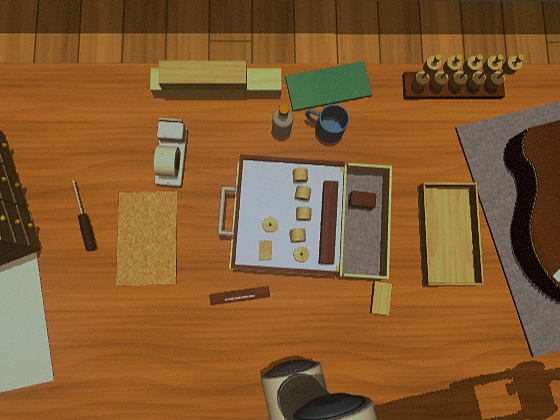

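View pics/side0.png

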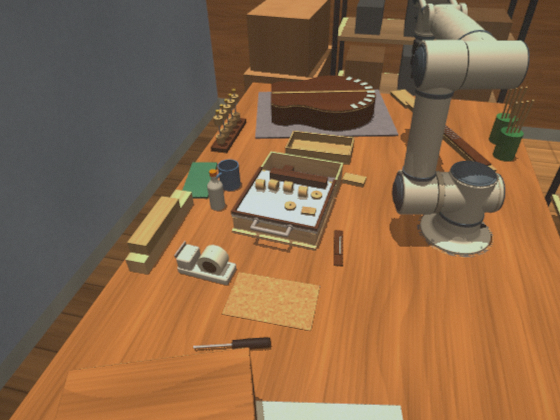

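The top view shows the handle on the left (225,210), with the mat (147,238) beyond it. The bin is on the right (367,220) with the block at (362,199), and the box is at (451,234). The beam is at (328,222). Four spools lie near x = 300. The flat pieces are pads at (270,224) and (301,254) and a caul at (265,250). The side view agrees.

```bash
cat > h.py <<'E'
from station import ctrl, effector, status, grab_frame
import cv2,numpy as np
from scipy.spatial.transform import Rotation as Ro
def cam(name,fn=None):
    f=grab_frame(name)
    f["R"]=Ro.from_euler("xyz",f["attitude"],degrees=True).as_matrix()
    if fn: cv2.imwrite("pics/"+fn,f["color"])
    return f
def ray(f,uv):
    d=f["R"]@np.array([(uv[0]-f["cx"])/f["fx"],-(uv[1]-f["cy"])/f["fy"],-1]);return d/np.linalg.norm(d)
def plane(f,uv,z):
    d=ray(f,uv);return f["position"]+d*(z-f["position"][2])/d[2]
def tri(f1,p1,f2,p2):
    A=[];b=[]
    for f,p in((f1,p1),(f2,p2)):
        d=ray(f,p);M=np.eye(3)-np.outer(d,d);A.append(M);b.append(M@f["position"])
    return np.linalg.lstsq(np.vstack(A),np.hstack(b),rcond=None)[0]
def proj(f,P):
    c=f["R"].T@(np.asarray(P)-f["position"]);return np.array([f["cx"]+f["fx"]*c[0]/-c[2],f["cy"]-f["fy"]*c[1]/-c[2]])
def blobs(img,lo,hi,amin=60):
    "hsv mask blobs: (center, area, minAreaRect)"
    m=cv2.inRange(cv2.cvtColor(img,cv2.COLOR_BGR2HSV),np.array(lo),np.array(hi))
    cs=cv2.findContours(m,cv2.RETR_EXTERNAL,cv2.CHAIN_APPROX_NONE)[0]
    return [(c,cv2.contourArea(c),cv2.minAreaRect(c)) for c in cs if cv2.contourArea(c)>amin]
E
python3 - <<'E'
from h import *
f=cam("top")
for n,uv,z in[("hand",(225,210),.067),("blk",(362,199),.045),("beam0",(331,182),.1),("beam1",(327,263),.1),("mat",(147,238),.004),("box",(451,234),.006),("mat c",(118,192),.004),("mat c",(176,192),.004),("mat c",(117,284),.004),("mat c",(175,286),.004),("board",(290,213),.072)]: print(n,plane(f,uv,z).round(3))
img=f["color"];hsv=cv2.cvtColor(img,cv2.COLOR_BGR2HSV)
for p in[(147,238),(250,190),(328,222),(362,199),(451,234),(303,193),(265,250),(230,215),(345,180)]: print(p,hsv[p[1],p[0]])
for n,p in[("A",(.5,-.02,.42)),("B",(.5,.12,.42))]:
    for dz in(0,-.04,-.08,-.12):
        try: ctrl.movep([p[0],p[1],p[2]+dz],[180,0,0]);break
        except ctrl.IKError: print("ik",dz)
    w=cam("wrist","w%s.png"%n);print(status.sense()["eef_pos"],w["position"],w["attitude"],w["fx"],w["cx"],w["cy"])
E
python3 -c "
import cv2,numpy as np
a=cv2.imread('pics/wA.png');b=cv2.imread('pics/wB.png')
cv2.imwrite('pics/wAB.png',cv2.resize(np.hstack([a,b]),(800,300)))"
```

```text
hand [0.56  0.191 0.067]
blk [ 0.589 -0.152  0.045]
beam0 [ 0.621 -0.067  0.1  ]
beam1 [ 0.426 -0.052  0.1  ]
mat [0.499 0.394 0.004]
box [ 0.503 -0.389  0.006]
mat c [0.619 0.473 0.004]
mat c [0.618 0.323 0.004]
mat c [0.383 0.466 0.004]
mat c [0.377 0.321 0.004]
board [0.55  0.032 0.072]
(147, 238) [ 15 173 162]
(250, 190) [101  28 181]
(328, 222) [ 11 140  93]
(362, 199) [ 10 164  90]
(451, 234) [ 22 134 166]
(303, 193) [ 23 125 163]
(265, 250) [ 17 135 170]
(230, 215) [ 14 188 159]
(345, 180) [ 34  91 182]
[ 0.5000878  -0.020683    0.41956604] [ 0.57429548 -0.02201586  0.56146691] [-1.68953885e+01 -1.73196524e-02 -9.00031373e+01] 296.012828776345 278.7757105882874 207.84715036409875
[0.50013036 0.11946641 0.41990459] [0.57420328 0.11896927 0.56172554] [-1.68724420e+01 -3.72242718e-02 -8.99018827e+01] 296.012828776345 278.7757105882874 207.84715036409875
```

View pics/wA.png

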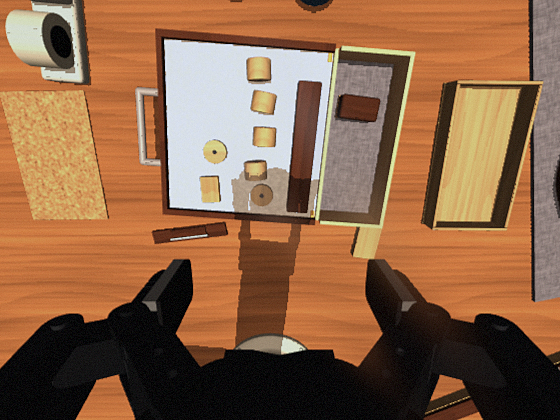

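View pics/wB.png

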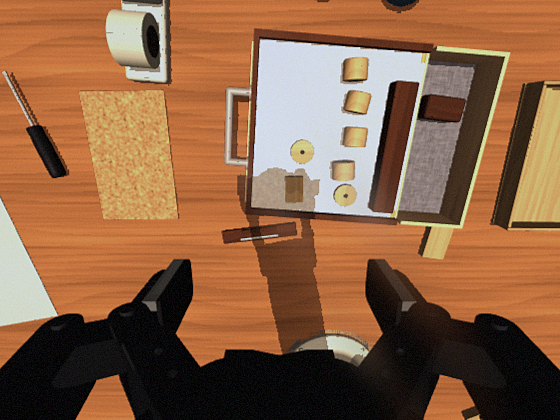

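wA and wB show the beam near (306,147)/(396,147), the block at (358,108)/(442,108), the handle at x 145/234, the box at (482,155), and the mat at (130,155) in B. Next I'll zoom in to pick corners.

```bash
python3 - <<'E'
import cv2,numpy as np
a=cv2.imread('pics/wA.png')[20:240,220:420];b=cv2.imread('pics/wB.png')[20:240,310:510]
m=np.hstack([a,b]);m=cv2.resize(m,None,fx=2,fy=2,interpolation=cv2.INTER_CUBIC)
cv2.imwrite('pics/crop1.png',cv2.convertScaleAbs(m,alpha=1.3,beta=25))
E
```

```text
(no output)
```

View pics/crop1.png

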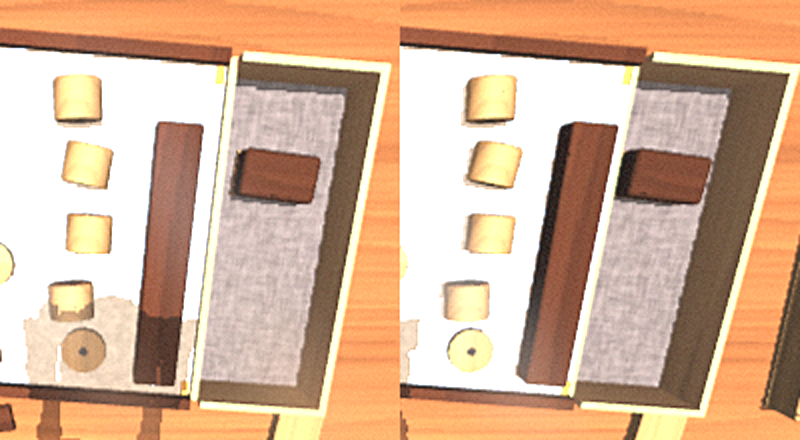

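```bash
cat >> h.py <<'E'
def fix(pos,att): return dict(fx=296.0128,fy=296.0128,cx=278.7757,cy=207.8472,position=np.array(pos),R=Ro.from_euler("xyz",att,degrees=True).as_matrix())
A=fix([0.57429548,-0.02201586,0.56146691],[-16.8953885,-.0173,-90.0031]);B=fix([0.57420328,.11896927,.56172554],[-16.872442,-.0372,-89.90188])
E
python3 - <<'E'
from h import *
ca=lambda x,y:(220+x/2,20+y/2); cb=lambda x,y:(310+(x-400)/2,20+y/2)
for n,a,b in[("beam tr",(204,126),(618,127)),("beam br",(174,384),(562,384)),("beam tl",(159,122),(576,123)),("beam bl",(137,383),(528,381)),
 ("blk tl",(250,149),(641,150)),("blk tr",(321,156),(712,156)),("blk br",(312,203),(702,203)),("blk bl",(244,197),(633,197)),
 ("rimpost",(246,55),(656,55)),("rim bl",(205,404),(585,404)),("rim br",(325,409),(702,413)),("hinge t",(231,48),(648,48)),
 ("pad",(83,351),(471,351)),("sp0",(78,97),(492,97)),("sp3",(71,300),(467,300))]: print(n,tri(A,ca(*a),B,cb(*b)).round(4))
for n,a,b in[("han t",(140,90),(229,90)),("han b",(146,165),(229,164)),("cornerTL",(158,30),(256,30)),("cornerBL",(163,214),(247,213))]: print(n,tri(A,a,B,b).round(4))
for p in[(80,92),(165,90),(179,219),(104,219)]: print("mat",plane(B,p,.004).round(4))
for p in[(442,81),(542,82),(501,229),(423,228)]: print("box",plane(A,p,.045).round(4))
E
```

```text
beam tr [ 0.6227 -0.0848  0.0982]
beam br [ 0.424  -0.0693  0.0901]
beam tl [ 0.6247 -0.0518  0.1043]
beam bl [ 0.4282 -0.0381  0.0978]
blk tl [ 0.6111 -0.131   0.0417]
blk tr [ 0.606  -0.1895  0.0432]
blk br [ 0.569  -0.1829  0.0517]
blk bl [ 0.5737 -0.1274  0.0469]
rimpost [ 0.6745 -0.1174  0.0726]
rim bl [ 0.3998 -0.0988  0.0719]
rim br [ 0.3908 -0.2074  0.0648]
hinge t [ 0.6757 -0.1033  0.0884]
pad [0.4502 0.0067 0.0816]
sp0 [0.6432 0.0066 0.0913]
sp3 [0.4948 0.015  0.0913]
han t [0.6166 0.1976 0.0587]
han b [0.4988 0.2029 0.0602]
cornerTL [0.6955 0.1517 0.0794]
cornerBL [0.4213 0.1716 0.0902]
mat [0.6175 0.4684 0.004 ]
mat [0.621  0.3185 0.004 ]
mat [0.3815 0.3169 0.004 ]
mat [0.3813 0.4662 0.004 ]
box [ 0.6313 -0.2856  0.045 ]
box [ 0.6298 -0.4474  0.045 ]
box [ 0.3762 -0.4365  0.045 ]
box [ 0.3782 -0.2907  0.045 ]
```

```bash
cat >> h.py <<'E'
def st(t=""):
    s=status.sense();print(t,"t=%.1f"%s["time_s"],"p",s["eef_pos"].round(4),"open %.4f"%s["opening"],"F",s["contact_force"].round(1));return s
def pick(x,y,z,yaw,pre,force=60,zt=.22):
    ctrl.movep([x,y,zt],[180,0,yaw]);effector.grip(pre)
    ctrl.move_linear([x,y,z+.04],speed=.2);ctrl.move_linear([x,y,z],speed=.06);st("down")
    effector.grip(0,force);st("grip");ctrl.move_linear([x,y,z+.05],speed=.08);ctrl.move_linear([x,y,zt],speed=.2);return st("lift")
def place(x,y,z,yaw,rel,zt=.22):
    ctrl.move_linear([x,y,zt],[180,0,yaw],speed=.2);s=st("over")
    ctrl.move_linear([x,y,z+.03],speed=.2);ctrl.move_linear([x,y,z],speed=.04);st("low")
    effector.grip(rel);ctrl.move_linear([x,y,z+.04],speed=.1);ctrl.move_linear([x,y,zt],speed=.25)
E
python3 - <<'E'
from h import *
ctrl.movep([.50,.0,.3],[180,0,176])
pick(.5255,-.061,.080,175.8,.058)
place(.50,.432,.014,179.5,.055)
cam("wrist","w2.png");cam("top","top2.png");st()
E
```

```text
down t=8.4 p [ 0.5257 -0.061   0.0803] open 0.0580 F [-0.3 -0.3 -0.1]
grip t=8.8 p [ 0.5261 -0.0609  0.081 ] open 0.0327 F [-0.1  2.2  4.4]
lift t=10.1 p [ 0.5252 -0.061   0.2186] open 0.0328 F [ 0.7  0.4 -2.3]
over t=12.8 p [0.5003 0.4314 0.2202] open 0.0328 F [-0.3 -0.6 -2.4]
low t=14.7 p [0.5001 0.4321 0.0141] open 0.0328 F [ 0.6  0.8 -2.4]
 t=16.5 p [0.4993 0.4315 0.2165] open 0.0553 F [-0.3 -0.9 -0. ]
```

View pics/top2.png

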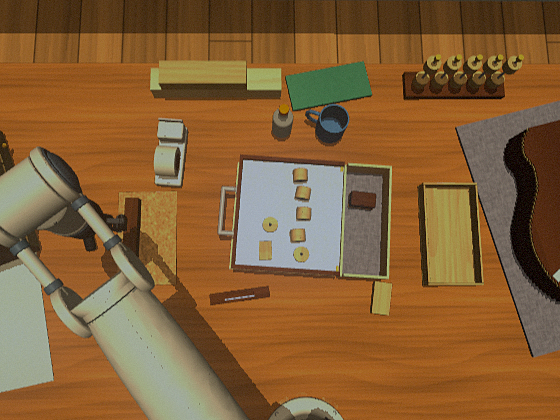

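The beam is on the mat at px (132,222), and the spools and flat pieces haven't moved. The block is next.

```bash
python3 - <<'E'
from h import *
ctrl.movep([.5,.2,.3],[180,0,85])
pick(.590,-.158,.023,84.5,.062)
place(.50,.357,.0225,90,.062)
ctrl.movep([.5,.25,.42],[180,0,0])
cam("wrist","w3.png");st()
f=cam("top","top3.png")
E
```

```text
down t=21.1 p [ 0.5902 -0.158   0.0232] open 0.0621 F [-0.4 -0.1 -0.3]
grip t=21.4 p [ 0.5906 -0.1582  0.024 ] open 0.0368 F [0.1 0.3 3.1]
lift t=23.1 p [ 0.5896 -0.1579  0.2181] open 0.0365 F [-0.2  0.2 -1.2]
over t=25.9 p [0.5003 0.3564 0.2201] open 0.0368 F [-0.1 -0.3 -0.4]
low t=27.7 p [0.5    0.357  0.0223] open 0.0367 F [ 0.6  1.1 -0.8]
 t=30.8 p [0.5001 0.2503 0.4182] open 0.0623 F [-1.2 -0.6 -0.3]
```

View pics/w3.png

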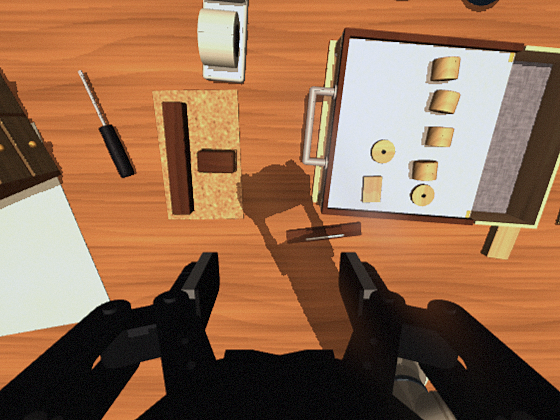

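w3 shows the beam at (177,157) and the block at (216,160), both lying on the mat. The board looks as it did before. Next I'll grip the handle bar and raise it along its arc.

```bash
cat >> h.py <<'E'
YAW=-4.1; S0=np.array([.5488,.0280,0]); Rs=Ro.from_euler("z",YAW,degrees=True)
def sw(p): return S0+Rs.apply(p)          # station -> world
T0=Ro.from_euler("xyz",[180,0,176+(-.1)],degrees=True)
def hpose(th,tip=.015,r=.29):
    Rt=Rs*Ro.from_euler("x",th)*Rs.inv(); R=Rt*T0
    p=sw([0,-.125+r*np.cos(th),.067+r*np.sin(th)])+R.apply([0,0,tip])
    return p,R.as_euler("xyz",degrees=True)
def tilt(a,b,speed=.04):
    for th in np.linspace(a,b,max(2,int(abs(b-a)/.03)+2))[1:]:
        p,e=hpose(th);ctrl.move_linear(p,e,speed=speed)
E
python3 - <<'E'
from h import *
p,e=hpose(0);print(p)
ctrl.movep([p[0],p[1],.2],e);effector.grip(.028)
ctrl.move_linear([p[0],p[1],.095],e,speed=.15)
for z in np.arange(.088,p[2]-.001,-.007):
    ctrl.move_linear([p[0],p[1],max(z,p[2])],e,speed=.04)
    if np.linalg.norm(status.sense()["contact_force"])>6: st("CONTACT");break
else:
    effector.grip(0,80);s=st("grip")
    tilt(0,.09);st("raised")
    cam("top","top4.png");cam("side","side4.png")
E
```

```text
[0.56059708 0.19257773 0.052     ]
CONTACT t=36.1 p [0.5611 0.194  0.0676] open 0.0282 F [1.8 6.7 1.8]
```

```bash
python3 - <<'E'
from h import *
p,e=hpose(0)
y0=Rs.apply([0,1,0])
for d in(.003,.005,.007,.009):
    q=p+y0*d;ctrl.move_linear([q[0],q[1],.0676],e,speed=.02);s=st(d)
cam("wrist","w4.png")
E
python3 -c "
import cv2;a=cv2.imread('pics/w4.png');cv2.imwrite('pics/w4.png',cv2.convertScaleAbs(a,alpha=1.4,beta=20))"
```

```text
0.003 t=36.4 p [0.5605 0.1952 0.0671] open 0.0281 F [0.9 0.8 0.1]
0.005 t=36.6 p [0.5608 0.1975 0.0674] open 0.0279 F [ 0.7 -0.8  0.6]
0.007 t=36.9 p [0.5611 0.1996 0.0676] open 0.0280 F [ 0.2 -0.2 -0.5]
0.009 t=37.1 p [0.5612 0.2017 0.0676] open 0.0283 F [-0.6 -0.7  0.3]
```

View pics/w4.png

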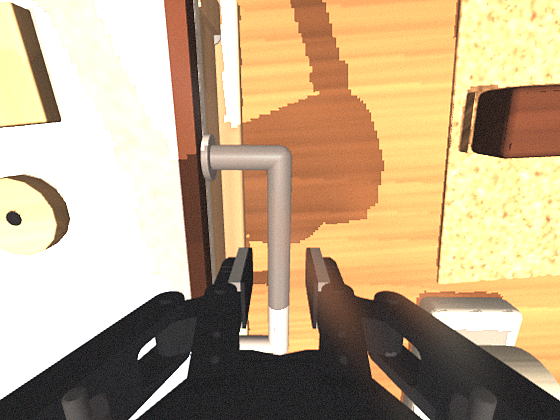

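The bar at px x≈279 now sits centred between the fingers (240 and 318). My station estimate was about 9 mm too low in y, so I'll shift it and continue.

```bash
sed -i 's/S0=np.array(\[.5488,.0280,0\])/S0=np.array([.5494,.0370,0])/' h.py; python3 - <<'E'
from h import *
p,e=hpose(0)
ctrl.move_linear(p,e,speed=.03);s=st("down")
if np.linalg.norm(s["contact_force"])<6:
    effector.grip(0,80);st("grip")
    tilt(0,.09);st("raised")
    cam("top","top4.png");cam("side","side4.png")
    tilt(.09,.15,.03);st("15");ctrl.hold(1.5);cam("side","side5.png");st()
E
python3 -c "
import cv2,numpy as np
a,b=[cv2.imread('pics/side%d.png'%i)[130:270,180:380] for i in(4,5)]
cv2.imwrite('pics/s45.png',cv2.resize(np.hstack([a,b]),None,fx=2,fy=2))"
```

```text
down t=37.9 p [0.5612 0.2016 0.0519] open 0.0278 F [ 0.2 -0.   0. ]
grip t=38.2 p [0.5614 0.2015 0.0526] open 0.0092 F [-1.7 -1.   2.3]
raised t=39.4 p [0.5613 0.2017 0.0783] open 0.0092 F [ 3.4 -0.4 -3.3]
15 t=40.5 p [0.5612 0.2005 0.0955] open 0.0094 F [ 5.6  0.3 -4.5]
 t=42.1 p [0.5612 0.2005 0.0955] open 0.0090 F [ 5.3 -0.6 -4.6]
```

View pics/s45.png

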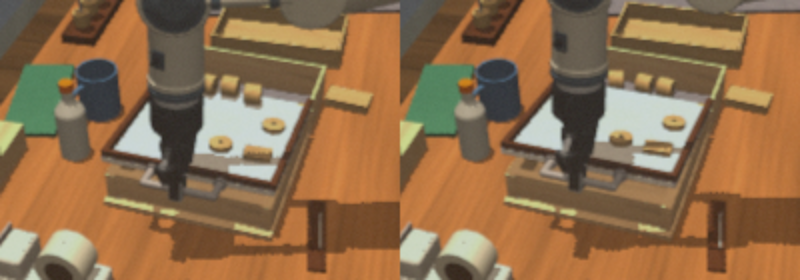

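```bash
python3 - <<'E'
from h import *
for a,b in((.15,.175),(.175,.20),(.20,.225)):
    tilt(a,b,.03);ctrl.hold(1.0);st(b)
    f=cam("top","top_%d.png"%(b*1000))
    # wooden-coloured pixels over white panel
    im=f["color"]; m=cv2.inRange(cv2.cvtColor(im,cv2.COLOR_BGR2HSV),np.array([12,90,90]),np.array([30,255,255]))[150:285,236:395]
    n,l,ss,c=cv2.connectedComponentsWithStats(m)
    print([(c[i]+[236,150]).round().astype(int).tolist()+[int(ss[i,4])] for i in range(1,n) if 40<ss[i,4]<500])
E
python3 -c "
import cv2,numpy as np
a=[cv2.imread('pics/top_%d.png'%i)[150:290,210:400] for i in(175,225)]
cv2.imwrite('pics/t6.png',cv2.resize(np.hstack(a),None,fx=2,fy=2))"
```

```text
0.175 t=43.5 p [0.5612 0.1997 0.1028] open 0.0092 F [ 5.6 -2.5 -5.6]
[[377, 180, 146], [375, 198, 150], [269, 223, 90], [375, 220, 149], [374, 236, 155], [267, 249, 239], [303, 254, 182], [245, 270, 89]]
0.2 t=44.9 p [0.5611 0.1988 0.1099] open 0.0092 F [ 4.3 -0.  -4.3]
[[377, 180, 145], [375, 198, 148], [271, 222, 149], [375, 220, 151], [374, 236, 156], [268, 249, 232], [304, 253, 157], [249, 270, 117], [333, 280, 488]]
0.225 t=46.4 p [0.561  0.1976 0.117 ] open 0.0092 F [ 6.1 -0.7 -4.8]
[[377, 180, 145], [375, 198, 149], [273, 222, 184], [375, 220, 151], [374, 236, 156], [268, 249, 237], [306, 252, 98], [256, 271, 137], [335, 280, 447]]
```

View pics/t6.png

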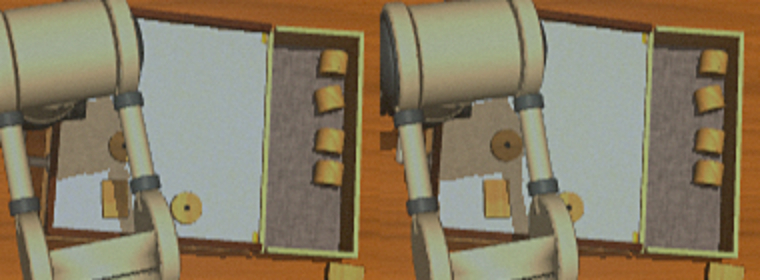

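All four spools are in the bin, and the pads and caul haven't slid. Now I'll lower the board.

```bash
python3 - <<'E'
from h import *
tilt(.225,0,.05);st("flat")
p,e=hpose(0);ctrl.move_linear(p-[0,0,.003],e,speed=.02);st("pressed")
effector.grip(.030);ctrl.move_linear([p[0],p[1],.12],e,speed=.08)
ctrl.movep([.44,.0,.42],[180,0,0]);w1=cam("wrist","wC.png");st()
ctrl.movep([.44,.14,.42],[180,0,0]);w2=cam("wrist","wD.png")
import pickle;pickle.dump((w1,w2),open("cd.pkl","wb"))
E
python3 -c "
import cv2,numpy as np
a=[cv2.imread('pics/w%s.png'%i)[0:220,100:460] for i in'CD']
cv2.imwrite('pics/cd.png',cv2.resize(np.hstack(a),None,fx=1.11,fy=1.11))"
```

```text
flat t=49.0 p [0.5614 0.2015 0.0525] open 0.0091 F [ 0.2 -4.2  7.6]
pressed t=49.3 p [0.5614 0.2015 0.0523] open 0.0090 F [-6.6 -6.4 20.3]
 t=53.0 p [4.401e-01 1.000e-04 4.194e-01] open 0.0298 F [0.3 0.7 0.8]
```

View pics/cd.png

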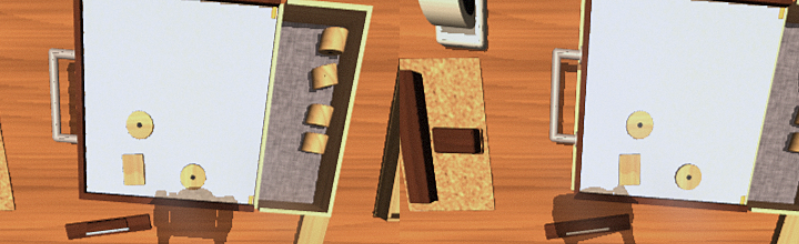

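```bash
cat > det.py <<'E'
from h import *
def flats(f,v0=0,v1=230):
    "wooden pieces enclosed by the white panel"
    h=cv2.cvtColor(f["color"],cv2.COLOR_BGR2HSV)
    m=cv2.inRange(h,np.array([8,60,60]),np.array([32,255,255]))
    out=[]
    for c in cv2.findContours(m,cv2.RETR_EXTERNAL,cv2.CHAIN_APPROX_NONE)[0]:
        a=cv2.contourArea(c)
        if not 150<a<1500: continue
        r=cv2.minAreaRect(c); P=plane(f,r[0],.082); L=Rs.inv().apply(P-S0)
        if abs(L[0])<.128 and -.125<L[1]<.12:
            b=[plane(f,q,.082) for q in cv2.boxPoints(r)]
            e=[b[1]-b[0],b[2]-b[1]]; e.sort(key=np.linalg.norm)
            out.append((r[0],P,[np.linalg.norm(k)*1e3 for k in e],np.degrees(np.arctan2(e[1][1],e[1][0]))%180,a))
    return out
E
python3 - <<'E'
from det import *
import pickle
C,D=pickle.load(open("cd.pkl","rb"))
for f in(C,D):
    for o in flats(f): print(np.round(o[0],1),o[1].round(4),np.round(o[2],1),"long ax %.1f"%o[3],o[4])
fc,fd=flats(C),flats(D)
for o in fc:
    k=min(fd,key=lambda q:np.linalg.norm(q[1]-o[1]));print("tri",tri(C,o[0],D,k[0]).round(4))
f=cam("top")
for p in[(420,184),(476,184),(482,284),(424,285)]: print("box",plane(f,p,.045).round(4))
print("boxA tri", tri(A,(441,81),f,(420,183)).round(4), tri(A,(500,229),f,(482,285)).round(4))
for p in proj(f,[.504,-.365,.006]),: print(p)
E
```

```text
[285.8 170.9] [ 0.4316 -0.0128  0.082 ] [36.6 91.7] long ax 47.5 471.0
[220.  152.5] [0.4612 0.0928 0.082 ] [31.6 42.8] long ax 177.4 488.5
[226. 112.] [0.5229 0.0801 0.082 ] [35.2 36.6] long ax 90.1 448.5
[359.5 159. ] [0.4512 0.0087 0.082 ] [35.5 36.7] long ax 90.2 389.0
[316. 112.] [0.5231 0.0817 0.082 ] [33.5 35.3] long ax 2.9 431.5
tri [ 0.4309 -0.0126  0.0126]
tri [0.4968 0.0834 0.1806]
tri [0.5231 0.081  0.0765]
box [ 0.6272 -0.3025  0.045 ]
box [ 0.6265 -0.4469  0.045 ]
box [ 0.3738 -0.4423  0.045 ]
box [ 0.3729 -0.2975  0.045 ]
boxA tri [ 0.6436 -0.3272 -0.0346] [ 0.3706 -0.4484  0.0291]
[441.74675686 233.60544484]
```

```bash
python3 - <<'E'
from det import *
s=pick(.4612,.0928,.0745,177.4,.052,50)
if s["opening"]>.02:
    place(.44,-.371,.011,90,.05)
ctrl.movep([.44,.14,.42],[180,0,0]);f=cam("wrist","wE.png");cam("top","topE.png");st()
for o in flats(f): print(np.round(o[0],1),o[1].round(4),np.round(o[2],1),"long ax %.1f"%o[3],o[4])
E
python3 -c "
import cv2,numpy as np
a=cv2.imread('pics/wE.png')[0:230];b=cv2.imread('pics/topE.png')[150:380,210:500]
cv2.imwrite('pics/E.png',cv2.resize(np.hstack([a,b]),(799,216)))"
```

```text
down t=58.2 p [0.4613 0.0928 0.0747] open 0.0520 F [-0.4 -0.3 -0.2]
grip t=58.6 p [0.4617 0.0929 0.0754] open 0.0281 F [ 1.  -0.1  3.6]
lift t=60.0 p [0.4609 0.0928 0.2186] open 0.0284 F [ 0.3  0.  -0.1]
over t=62.4 p [ 0.4402 -0.3704  0.2202] open 0.0281 F [0.5 0.7 0.6]
low t=64.4 p [ 0.4401 -0.3711  0.0112] open 0.0282 F [ 0.6 -0.5 -0.4]
 t=68.4 p [0.4402 0.1396 0.4195] open 0.0505 F [ 0.5 -0.7 -0.3]
[359.3 158.9] [0.4513 0.0083 0.082 ] [35.3 36. ] long ax 64.7 389.5
[315.5 112. ] [0.5231 0.0816 0.082 ] [35.  35.2] long ax 2.8 431.5
```

View pics/E.png

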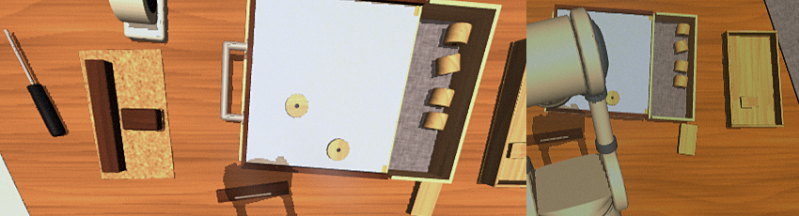

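The caul is in the box. It shows at (746,102) in this montage. The two pads are where I measured them, and the beam, block and spools are in place. I'll do both pads now, re-detecting before each pick.

```bash
python3 - <<'E'
from det import *
for tx in(.505,.57):
    ctrl.movep([.44,.14,.42],[180,0,0])
    o=max(flats(cam("wrist")),key=lambda q:q[1][1]);print(o[1].round(4))
    s=pick(o[1][0],o[1][1],.0745,177,.056,50)
    if s["opening"]<.02: print("MISSED");break
    place(tx,-.371,.011,90,.055)
ctrl.movep([.44,-.1,.42],[180,0,0]);f=cam("wrist","wF.png");st()
print([(o[1].round(3),o[4]) for o in flats(f)])
ctrl.movep([.3,-.15,.4],[180,0,0]);cam("top","topF.png");cam("side","sideF.png")
E
python3 -c "
import cv2,numpy as np
a=cv2.imread('pics/wF.png')[0:240,60:];b=cv2.imread('pics/topF.png')[130:310,100:500]
a=cv2.resize(a,(600,288));b=cv2.resize(b,(600,270));cv2.imwrite('pics/F.png',np.vstack([a,b]))"
```

```text
[0.5233 0.0817 0.082 ]
down t=73.1 p [0.5235 0.0817 0.0747] open 0.0557 F [-0.5  0.1 -0.3]
grip t=73.5 p [0.5239 0.0818 0.0756] open 0.0353 F [0.6 0.  4.5]
lift t=74.9 p [0.523  0.0817 0.2185] open 0.0349 F [-0.5 -0.1  0.3]
over t=77.3 p [ 0.5052 -0.3704  0.2202] open 0.0350 F [-0.8 -0.6  0.3]
low t=79.2 p [ 0.5051 -0.3711  0.0112] open 0.0352 F [-0.3  1.2  0.1]
[0.4513 0.0083 0.082 ]
down t=87.7 p [0.4515 0.0083 0.0747] open 0.0560 F [-0.5  0.6  1.5]
grip t=88.0 p [0.4519 0.0083 0.0755] open 0.0349 F [-1.2 -0.1  5. ]
lift t=89.4 p [0.4511 0.0084 0.2187] open 0.0350 F [ 0.5  0.6 -0.7]
over t=91.5 p [ 0.57   -0.3705  0.2203] open 0.0351 F [-0.1  0.1 -0.5]
low t=93.5 p [ 0.5701 -0.3711  0.0112] open 0.0351 F [ 0.7  0.1 -0.1]
 t=96.9 p [ 0.4403 -0.1003  0.4189] open 0.0548 F [0.3 0.1 0.3]
[]
```

View pics/F.png

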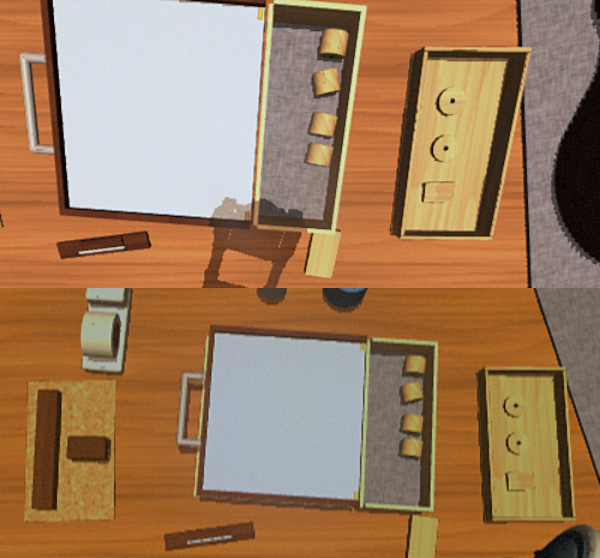

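```bash
python3 - <<'E'
from h import *
st();ctrl.finish_job()
E
```

```text
t=97.6 p [ 0.3009 -0.15    0.3997] open 0.0553 F [-0.4  0.3 -0.1]
the job is handed in; nothing more can be done
```

The job is done and handed in at about 98 s of the 210 s allowed. The controller gave no verdict.

- **Clearing:** The sanding beam and then the block went onto the cork mat.
- **Tilting:** I raised the board by its handle in small steps to about 0.225 rad. All four spools were already in the bin at the 0.175 rad picture, and I took two more steps to 0.225 that weren't needed. The flat pieces did not slide.
- **Lowering:** I pressed the board back down to its stop. The press met about 20 N, and the tool ended at 52.3 mm, against 52.6 mm when it first gripped the handle.
- **Flat pieces:** This start had three: one caul and two pads. All three went into the shallow box.

**Last checks:** The final wrist and top pictures show an empty, flat board, four spools in the bin and three flat pieces in the box. The beam and block are on the mat, and the bystanders in view look unmoved. The gripper was clear of everything, with no contact force.

**Disagreements:**
- My first estimate of the board's position was about 9 mm off. On the way down to the handle a finger made contact at about 7 N, so I shifted over using a close picture.
- The box position from the wrist and top views differed by about 7 mm, so I used a position between the two.
- The two-view check gave a sensible height for only one pad. The other pad and the caul got no usable height, because of shadow or a wrong match between views. I gripped all three using the stated 10 mm thickness, and each held.

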